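Close the reservoir of the water-cooled server

TASK

Pick up the red cap, set it upright on the neck of the coolant reservoir and turn it gently backwards (anticlockwise from above) until you feel the thread drop into place; then screw it gently clockwise until it is down on the rim with its seal firmly squeezed, and let go. Do not jam or overtighten the thread in either direction, and leave the other things on the desk where they are.

Things in the scene. Friction and masses are not known exactly. Their poses are not given: they have to be found in the camera images.
- cap: Loose red screw cap, 80 to 170 g, upright on the desk, 51 mm tall. Skirt 62 mm across, 25 mm tall including its 5 mm top plate. Origin: centre of the skirt's lower edge; z up along its axis. Inside the skirt, level with its lower edge, are three lugs 120 deg apart (4 mm tall, 7 mm wide, one on the cap's +x axis), reaching in to 22 mm radius.
- grip (a point): Point on the cap's axis, 45 mm above its lower edge, in the hexagonal grip that stands on the cap's top plate: 30 mm across flats, 26 mm tall, flats 17 mm wide, its top 6 mm above this point. At yaw 0 one flat faces +x and one -x; the grip repeats every 60 deg. Same axes as the cap.
- rim (a point): Centre of the upper rim of the reservoir's filler neck, 157 mm above the desk, z up. The neck is fixed, upright, 42 mm in diameter with a 3 mm bevel at the rim, and stands 34 mm above the top block. The cap is well closed when its origin is 18.5 to 19.5 mm below this point (aim for 19); at 20 mm its top plate meets the hard rim.
- crests (a point): On the neck's axis, 7.5 mm below the rim: level of the tops of three thread crests (to 52 mm diameter, 120 deg apart; their angle differs each time and no pose gives it). The cap's lugs first rest here. Crests are level on top for 81 deg and end clockwise in a 7 deg wide stop 4.5 mm high that blocks clockwise turning. Up to 120 deg anticlockwise brings the lugs over the 32 deg gaps.
- channel (a point): On the neck's axis, 16 mm below the rim: floor of the gaps between the crests. In a gap the cap sinks freely (light pressure) until its origin is here; about 15 to 25 deg too far back, its lugs run into a taper and jam: stop turning back when it drops, and read the torque (over 0.1 N m: back off). Clockwise it screws down 3 mm in 50 to 80 deg (right-handed, 1 mm in 13 deg, 1 mm axial play).
- seal_top (a point): Top of a springy black rubber seal, 33 mm across, inside the rim, 3 mm proud of it at rest. The last 2 to 3 mm of screwing down squeeze it (12 N/mm): up to about 0.3 N m while turning, little at rest, as friction holds the thread. Judge by how far the cap sinks below the channel floor (3 mm is right); at 4 mm the plate meets the rim, goes hard and strains the thread.
- reservoir: Coolant reservoir and pump fixed to the desk: black base block 104 x 104 x 45 mm, clear tube, black top block 92 x 92 mm whose top is 123 mm above the desk, and the neck with its thread on top. Origin: centre of its underside on the desk.
- screw_tin: Round steel tin with brass screws, 66 mm across, 30 mm tall, loose; origin at the centre of its underside. Leave it alone.
- drive_a: Drive in a black caddy lying flat, 160 x 108 x 27 mm, loose; origin at the centre of its underside. Leave it alone.
- drive_b: A second drive in a black caddy, the same as the first. Leave it alone.
- screwdriver: Screwdriver lying on the desk, loose; origin at its underside. Leave it alone.
- mug: Blue mug, 82 mm across, 92 mm tall, loose; origin at the centre of its underside. Leave it alone.

How it is judged:
By the outcome, as a careful person would: the job done as asked, in the order asked, and still so for the second after the job is handed in, with the robot touching nothing.
It also fails if it takes over 67 s, if anything falls off the work surface, if the arm or the gripper's body presses on something with over 40 N, if the wrist force passes 120 N, or if a joint passes its speed limit or range.

ROBOT

A 7-joint arm with a two-finger parallel gripper is mounted at the origin on the work surface. World frame = base frame: x ahead of the robot, y to its left, z up, the work surface at z = 0. Lengths are in m, angles in rad, forces in N, time in s.
With the tool pointing down it reaches from about 0.4 to 0.85 m from the base axis. Payload 4.5 kg.
Tool frame: the origin (TCP) lies where the fingers leave the gripper's body, on its centre line; the fingertips stand 64 mm ahead of it and the grasp point (between the pads) lies 45 mm ahead of it; z points along the fingers, y is the line along which they close (so a half turn about z gives the same grasp; the last joint's range is limited). The gripper opens to 88 mm and grips with 3 to 60 N. Pads are 18 mm wide; open, the fingers measure 123 mm over their backs; the gripper's body (75 mm by 187 mm) begins 45 mm behind the grasp point.
Start: joints at [1.186, 0.689, -0.195, 1.565, 0.157, 0.902, -0.215], TCP at [0.254, -0.571, 0.303] pointing down, gripper open.
Joint ranges: [-3.01, 3.01], [-0.46, 2.08], [-1.47, 1.51], [0.13, 2.56], [-1, 4.14], [0.04, 2.09], [-2.66, 2.66]. Speed limits (rad/s): [2.57, 2.57, 3.14, 3.14, 3.14, 3.14, 3.14].

INTERFACE

Orientations are given as a unit quaternion [x, y, z, w].
In Python, from plant import r gives the robot as it stands.
- The arm moves only by the tool play_rows, never from a script. Its arguments are lists of equal length, an entry for each row: "translation": the shift along the tool's x, y, z in m, a list of three; "delta_rot": the turn, a rotation vector about the tool's x, y, z in degrees, a list of three; "grip": the opening, from -1 (shut) to 1 (fully open). In form: {"translation": [[x, y, z], ...], "delta_rot": [[rx, ry, rz], ...], "grip": [grip, ...]}. A call has 1 to 20 rows; each row shifts and turns the commanded pose from where the row before left it, along the tool's axes as they then stand; what a row does not reach is not made up. A row lasts 1/8 s, in which the tool goes at most 62.5 mm and 10.7 degrees, less where a joint would pass 70% of its speed; a pose out of reach is approached as far as the arm can. A call with a gripper value outside its range is refused whole. The fingers move at their own pace and stop on an object; "squeeze" is the grip in N (left out, the last holds). Time passes only in rows, so rows that do not move let the fingers close. It gives the time, the measured TCP pose, the force, the opening and the grip force at its end, in the units of the state.
- r.get_state(): the state, without advancing time (a new reading comes with each control period).
- r.snapshot(name): name is "scene" or "top" or "wrist"; returns the picture (384x512x3 uint8, blue, green, red); there is no depth.
- r.get_calibration(name): a dict with "intrinsics" (3x3 intrinsics, pixels), "eye" and "rotation" of the camera in the world. Camera axes: x right, y up, looking along -z (the intrinsics and any distortion apply to the point x, -y, -z); pixel columns grow to the right and rows downward; lengths in m; the calibration is good to about 2 mm. A picture is of the moment at which its call begins: read the wrist's pose just before it. get_calibration takes no time and is no camera call; for the wrist camera it gives the pose at the moment of the call.
- r.finish_job(): hands the job in; it is judged then, once.
Trained networks look in the newest picture that a camera, given by its name, has taken for a name from the list of things; names that differ only in an ending like _2 or _b are one class to them, and where a whole thing is asked for, a point or a joint stands for the part that bears it (a point fixed in the world has none). Each returns a list of dicts, best first, with "confidence" (0 to 1); they miss things now and then, are a little off and sometimes report something else, mostly with a low value. They report only what shows in the picture. A call takes as long as a camera call.
- r.look_for(camera, target): "point" ([x, y, z] in m, in world coordinates, good to about 4 mm: the middle of the surface that is visible of it).
- r.silhouettes(camera, target): "pixels" (384x512 bool, what is visible of it).
The state is a dict: "clock": time; "q": joint angles; "qd": joint speeds; "joint_torque": joint torques, N m; "tool_pos": TCP position; "eef_rot": TCP orientation; "contact_force": force on the tool from outside, world axes, zero at the start; "moment": the same for the moment, N m; "opening": opening from 0.0 (shut) to 1.0 (fully open); "finger_force": force on a finger pad.
Only numpy, scipy, OpenCV 4.12 (cv2) and the standard library are available. Lean on these libraries where they do the work, as an engineer would, in place of code of your own. Each camera call takes 0.05 s, during which the arm holds its last target. There are 200 camera calls.

## Working session

There is one attempt and no reset: what is moved stays moved. The work goes in short steps, Python scripts to look and compute and a tool call to move; the robot and the scene stay as the last step left them, time stands still between calls to the robot, and variables do not carry over. Pictures are saved under pics/ and viewed, at most 10 in all, crops included, and the job is handed in when it is done.

Besides the shell and the picture viewer there is one more tool, called by a JSON object that holds its "fn" and its "kwargs", one argument or row to a line. play_rows: Moves the arm, as the interface text tells. Its arguments: {"type":"object","properties":{"translation":{"type":"array","items":{"type":"array","items":{"type":"number"}}},"delta_rot":{"type":"array","items":{"type":"array","items":{"type":"number"}}},"grip":{"type":"array","items":{"type":"number"}},"squeeze":{"type":"number"}},"required":["translation","delta_rot","grip"]}

```bash
mkdir -p pics; ls; cat > h.py <<'E'
from plant import r
import numpy as np, cv2
from scipy.spatial.transform import Rotation as R
def ray(cam,u,v):
    c=r.get_calibration(cam);K=np.array(c['intrinsics'])
    p=np.linalg.inv(K)@[u,v,1]; d=np.array(c['rotation'])@[p[0],-p[1],-p[2]]
    return np.array(c['eye']),d
def onz(cam,u,v,z):
    e,d=ray(cam,u,v); return e+d*(z-e[2])/d[2]
def proj(cam,P):
    c=r.get_calibration(cam);K=np.array(c['intrinsics'])
    p=np.array(c['rotation']).T@(np.array(P)-c['eye']); q=K@[p[0],-p[1],-p[2]]
    return q[:2]/q[2]
E
python3 - <<'E'
from h import *
s=r.get_state();print({k:np.round(v,3) for k,v in s.items()})
for n in("scene","top"):
    im=r.snapshot(n);cv2.imwrite(f"pics/{n}1.png",im)
    c=r.get_calibration(n);print(n,c.keys(),np.round(c['intrinsics'],1).tolist(),np.round(c['eye'],3))
    for t in("cap","reservoir","rim","grip","seal_top","screw_tin","mug","screwdriver","drive_a"):
        print(t,[(np.round(d['point'],3).tolist(),round(d['confidence'],2)) for d in r.look_for(n,t)[:2]])
E
```

```text
pics
{'clock': np.float64(0.0), 'q': array([ 1.186,  0.69 , -0.195,  1.566,  0.157,  0.902, -0.215]), 'qd': array([ 0.   ,  0.001,  0.001, -0.   ,  0.001, -0.001, -0.002]), 'joint_torque': array([-0.0000e+00, -5.2756e+01, -1.2670e+00, -1.5343e+01, -5.3000e-02,
        6.0000e-03,  0.0000e+00]), 'tool_pos': array([ 0.254, -0.571,  0.302]), 'eef_rot': array([ 0.978,  0.208, -0.   , -0.001]), 'contact_force': array([-0.257,  0.054,  0.242]), 'moment': array([ 0.056,  0.032, -0.024]), 'finger_force': np.float64(0.0), 'opening': np.float64(0.998)}
scene dict_keys(['intrinsics', 'eye', 'rotation']) [[440.8, 0.0, 251.7], [0.0, 440.8, 192.7], [0.0, 0.0, 1.0]] [1.136 0.61  1.259]
cap [([0.549, 0.114, 0.025], 0.87)]
reservoir [([0.561, -0.093, 0.086], 0.91)]
rim [([0.564, -0.091, 0.088], 0.81)]
grip [([0.551, 0.116, 0.026], 0.54)]
seal_top [([0.56, -0.09, 0.086], 0.96), ([0.633, 0.459, 0.05], 0.31)]
screw_tin [([0.519, 0.291, 0.01], 0.61)]
mug [([0.631, 0.457, 0.05], 0.66), ([0.374, -0.389, 0.026], 0.42)]
screwdriver [([0.76, 0.289, 0.023], 0.81)]
drive_a [([0.684, -0.317, 0.024], 0.69), ([0.37, -0.39, 0.024], 0.64)]
top dict_keys(['intrinsics', 'eye', 'rotation']) [[450.7, 0.0, 257.0], [0.0, 450.7, 196.9], [0.0, 0.0, 1.0]] [0.423 0.045 1.636]
cap [([0.54, 0.11, 0.026], 0.6)]
reservoir [([0.539, -0.106, 0.122], 0.91)]
rim [([0.534, -0.108, 0.12], 0.84)]
grip [([0.538, 0.114, 0.025], 0.75)]
seal_top [([0.535, -0.108, 0.124], 0.96), ([0.54, 0.111, 0.026], 0.63)]
screw_tin [([0.522, 0.293, 0.018], 0.75)]
mug [([0.642, 0.468, 0.036], 0.76), ([0.532, -0.108, 0.123], 0.25)]
screwdriver [([0.756, 0.286, 0.024], 0.73), ([0.524, 0.292, 0.014], 0.32)]
drive_a [([0.68, -0.326, 0.024], 0.86), ([0.362, -0.39, 0.024], 0.67)]
```

```bash
python3 - <<'E'
from h import *
a=cv2.imread("pics/top1.png");u,v=map(int,proj("top",[.54,0.0,.05]));print(u,v)
for P in([.54,.112,.03],[.535,-.108,.157]):print(proj("top",P))
b=a
print(r.get_calibration("wrist"))
cv2.imwrite("pics/top1c.png",cv2.resize(b,None,fx=1.5,fy=1.5,interpolation=cv2.INTER_CUBIC))
E
```

```text
Traceback (most recent call last):
  File "h.py", line 12, in proj
    p=np.array(c['rotation']).T@(np.array(P)-c['eye']); q=K@[p[0],-p[1],-p[2]]
      ~~~~~~~~~~~~~~~~~~~~~~~~~^^~~~~~~~~~~~~~~~~~~~~~
ValueError: matmul: Input operand 1 has a mismatch in its core dimension 0, with gufunc signature (n?,k),(k,m?)->(n?,m?) (size 3 is different from 4)
```

Rotation is a quaternion.

```bash
sed -i "s/np.array(c\['rotation'\])/R.from_quat(c['rotation']).as_matrix()/" h.py; python3 - <<'E'
from h import *
a=cv2.imread("pics/top1.png")
for P in([.54,.112,.03],[.535,-.108,.157]):print(proj("top",P))
c=r.get_calibration("wrist");print(c)
s=r.get_state();T=R.from_quat(s['eef_rot'])
print("cam in tool",T.inv().apply(np.array(c['eye'])-s['tool_pos']),(T.inv()*R.from_quat(c['rotation'])).as_matrix().round(3))
print(T.as_matrix().round(3))
cv2.imwrite("pics/top1c.png",cv2.resize(a,None,fx=1.5,fy=1.5,interpolation=cv2.INTER_CUBIC))
E
```

```text
[236.49878396 190.30625387]
[301.69101606 187.64690748]
{'intrinsics': array([[338.97406875,   0.        , 255.25049319],
       [  0.        , 338.97406875, 199.51354182],
       [  0.        ,   0.        ,   1.        ]]), 'eye': array([ 0.32774177, -0.53791477,  0.38453687]), 'rotation': array([-0.13411731,  0.08693329, -0.53807598,  0.82760461])}
cam in tool [ 0.08066076 -0.00031118 -0.08177928] [[-0.001  0.949  0.316]
 [ 1.     0.001  0.   ]
 [-0.     0.316 -0.949]]
[[ 0.914  0.407  0.   ]
 [ 0.407 -0.914 -0.   ]
 [-0.     0.    -1.   ]]
```

View pics/top1c.png

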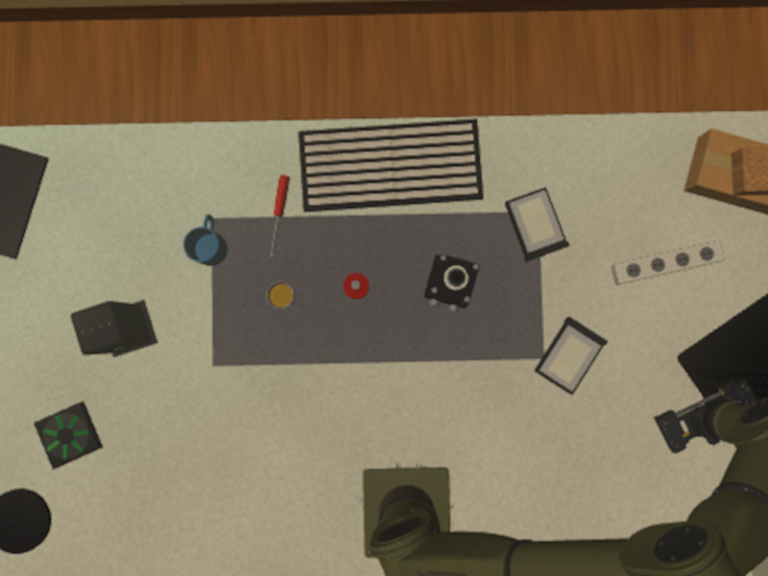

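{"fn": "play_rows", "kwargs": {
  "translation": [
    [0.037, -0.026, -0.004],
    [0.037, -0.026, -0.004],
    [0.037, -0.026, -0.004],
    [0.037, -0.026, -0.004],
    [0.037, -0.026, -0.004],
    [0.037, -0.026, -0.004],
    [0.037, -0.026, -0.004],
    [0.037, -0.026, -0.004],
    [0.037, -0.026, -0.004],
    [0.037, -0.026, -0.004],
    [0.037, -0.026, -0.004],
    [0.037, -0.026, -0.004],
    [0, 0, 0],
    [0, 0, 0]
  ],
  "delta_rot": [
    [0, 0, 0],
    [0, 0, 0],
    [0, 0, 0],
    [0, 0, 0],
    [0, 0, 0],
    [0, 0, 0],
    [0, 0, 0],
    [0, 0, 0],
    [0, 0, 0],
    [0, 0, 0],
    [0, 0, 0],
    [0, 0, 0],
    [0, 0, 0],
    [0, 0, 0]
  ],
  "grip": [1, 1, 1, 1, 1, 1, 1, 1, 1, 1, 1, 1, 1, 1]
}}

```text
clock: 2.75
tool_pos: [0.5325, -0.1062, 0.3506]
eef_rot: [0.978, 0.208, -0.0, 0.0]
contact_force: [-0.2, -0.3, 0.2]
opening: 1.0
finger_force: 0.0
```

```bash
python3 - <<'E'
from h import *
s=r.get_state();print({k:np.round(v,3).tolist() for k,v in s.items() if k in('clock','q','tool_pos','eef_rot','contact_force')})
im=r.snapshot("wrist");cv2.imwrite("pics/w1.png",im)
np.save("w1_cal.npy",dict(r.get_calibration("wrist")),allow_pickle=True)
for t in("rim","cap","seal_top"):
    print(t,[(np.round(d['point'],3).tolist(),round(d['confidence'],2)) for d in r.look_for("wrist",t)[:2]])
print(proj("wrist",[.535,-.108,.157]))
E
```

```text
{'clock': 2.75, 'q': [0.221, 0.521, -0.176, 1.754, 0.115, 0.877, -1.157], 'tool_pos': [0.532, -0.106, 0.351], 'eef_rot': [0.978, 0.208, -0.0, 0.0], 'contact_force': [-0.182, -0.285, 0.16]}
rim [([0.558, -0.107, 0.124], 0.93)]
cap [([0.544, 0.099, 0.027], 0.71)]
seal_top [([0.555, -0.115, 0.121], 0.69)]
[257.98448358 184.74492602]
```

View pics/w1.png

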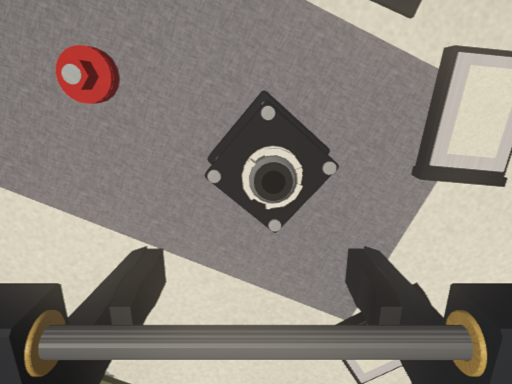

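```bash
python3 - <<'E'
import cv2
a=cv2.imread("pics/w1.png")
n=cv2.resize(a[135:220,225:325],None,fx=7,fy=7,interpolation=cv2.INTER_CUBIC)
cv2.imwrite("pics/w1n.png",n)
E
```

```text
(no output)
```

View pics/w1n.png

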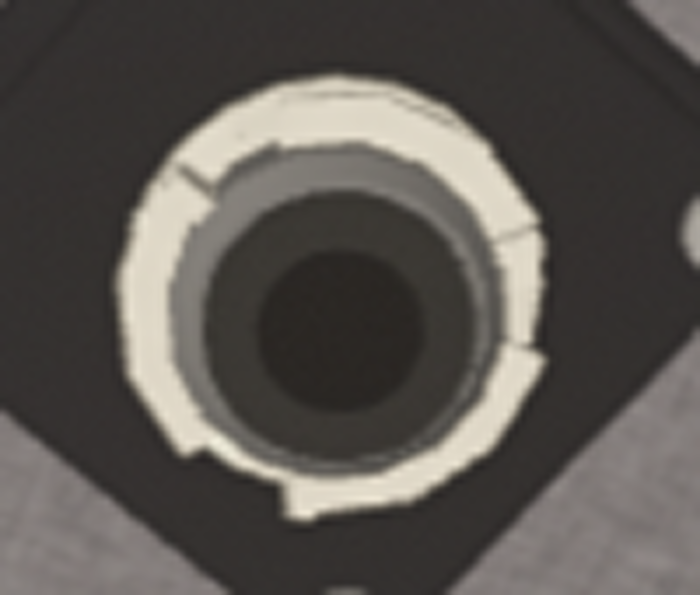

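{"fn": "play_rows", "kwargs": {
  "translation": [
    [0.016, -0.033, 0],
    [0.016, -0.033, 0],
    [0.016, -0.033, 0.01],
    [0.016, -0.032, 0.03],
    [0.016, -0.032, 0.03],
    [0.015, -0.031, 0.03],
    [0, 0, 0.03],
    [0, 0, 0],
    [0, 0, 0]
  ],
  "delta_rot": [
    [0, 0, 0],
    [0, 0, 0],
    [0, 0, 0],
    [0, 0, 0],
    [0, 0, 0],
    [0, 0, 0],
    [0, 0, 0],
    [0, 0, 0],
    [0, 0, 0]
  ],
  "grip": [1, 1, 1, 1, 1, 1, 1, 1, 1]
}}

```text
clock: 4.08
tool_pos: [0.5415, 0.1094, 0.2216]
eef_rot: [0.978, 0.207, 0.001, 0.0]
contact_force: [0.1, -1.1, 0.5]
opening: 1.004
finger_force: 0.0
```

```bash
python3 - <<'E'
from h import *
# neck from w1
c=np.load("w1_cal.npy",allow_pickle=True).item()
def on(u,v,z):
    K=c['intrinsics'];p=np.linalg.inv(K)@[u,v,1];d=R.from_quat(c['rotation']).as_matrix()@[p[0],-p[1],-p[2]]
    return np.array(c['eye'])+d*(z-c['eye'][2])/d[2]
f=lambda x,y:((x+.5)/7-.5+225,(y+.5)/7-.5+135)
C=on(*f(340,326),.16);print("neck",C)
for x in((205,326),(475,326),(340,190),(340,462)):print(1e3*np.linalg.norm((on(*f(*x),.16)-C)[:2]))
for n,p in dict(b1=(190,452),b2=(288,510),r1=(530,228),r2=(530,348),t1=(185,172)).items():
    for z in(.1495,.141):
        e=(on(*f(*p),z)-C)[:2];print(n,z,1e3*np.linalg.norm(e),np.degrees(np.arctan2(e[1],e[0])))
im=r.snapshot("wrist");cv2.imwrite("pics/w2.png",im)
np.save("w2_cal.npy",dict(r.get_calibration("wrist")),allow_pickle=True)
print([(np.round(d['point'],3).tolist(),round(d['confidence'],2)) for d in r.look_for("wrist","cap")[:2]])
u,v=proj("wrist",[.54,.112,.05]);u,v=int(u),int(v);print(u,v)
cv2.imwrite("pics/w2c.png",cv2.resize(im[v-75:v+75,u-100:u+100],None,fx=4,fy=4,interpolation=cv2.INTER_CUBIC));print(u-100,v-75)
E
```

```text
neck [ 0.54355851 -0.11792134  0.16      ]
16.040182759642935
16.042081911031186
16.427364966741727
17.057123729237407
b1 0.1495 26.353061178452077 160.81121667819966
b1 0.141 28.540646842988327 164.56414584871848
b2 0.1495 27.585033973950814 -167.87459132351046
b2 0.141 30.5383682498045 -166.1808915795736
r1 0.1495 25.346598362547933 -44.24449027105616
r1 0.141 25.790174085233843 -49.26576308127185
r2 0.1495 24.81892161233209 -79.4776521277845
r2 0.141 26.60815664612914 -83.9710599788422
t1 0.1495 24.68806718520784 72.24449303950158
t1 0.141 23.636483306132074 75.59257524332733
[([0.548, 0.113, 0.024], 0.87)]
251 196
151 121
```

View pics/w2c.png

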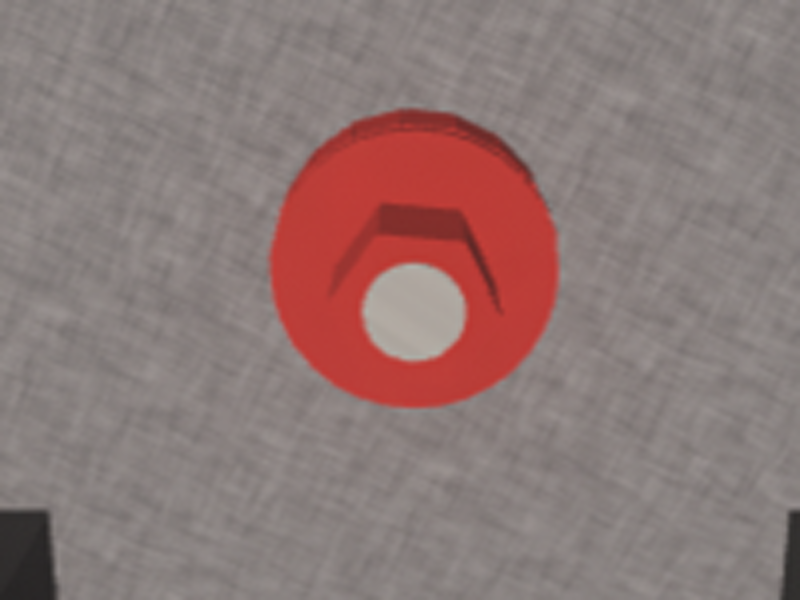

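```bash
python3 - <<'E'
from h import *
a=cv2.imread("pics/top1.png");h=cv2.cvtColor(a,cv2.COLOR_BGR2HSV)
# top cam: bright neck ring and cap red
def cen(mask,win):
    m=np.zeros(mask.shape,np.uint8);x0,x1,y0,y1=win;m[y0:y1,x0:x1]=mask[y0:y1,x0:x1]
    n,l,st,ce=cv2.connectedComponentsWithStats(m);i=1+np.argmax(st[1:,4]);
    (x,y),rad=cv2.minEnclosingCircle(np.argwhere(l==i)[:,::-1].astype(np.float32));return x,y,rad,st[i].tolist()
g=cen((h[...,2]>150).astype(np.uint8),(290,320,172,200));print("ring",g,onz("top",g[0],g[1],.152))
red=((h[...,1]>150)&((h[...,0]<8)|(h[...,0]>172))).astype(np.uint8)
g=cen(red,(220,255,175,210));print("cap top",g,onz("top",g[0],g[1],.022))
c=np.load("w2_cal.npy",allow_pickle=True).item()
def on(u,v,z):
    K=c['intrinsics'];p=np.linalg.inv(K)@[u,v,1];d=R.from_quat(c['rotation']).as_matrix()@[p[0],-p[1],-p[2]]
    return np.array(c['eye'])+d*(z-c['eye'][2])/d[2]
f=lambda x,y:((x+.5)/4-.5+151,(y+.5)/4-.5+121)
print("disk",on(*f(414,311),.051))
im=cv2.imread("pics/w2.png");b=cv2.cvtColor(im,cv2.COLOR_BGR2HSV)
m=((b[...,1]>150)&((b[...,0]<8)|(b[...,0]>172))&(b[...,2]>150)).astype(np.uint8)
cs=max(cv2.findContours(m,0,1)[0],key=cv2.contourArea);P=np.array([on(u,v,.025)[:2] for u,v in cs[:,0] if v>155]);
A=np.c_[2*P,np.ones(len(P))];s=np.linalg.lstsq(A,(P**2).sum(1),rcond=None)[0];print("plate",s[:2],np.sqrt(s[2]+s[:2]@s[:2]))
for p,q,z in(((382,204),(461,211),.025),((372,233),(468,242),.051)):
    e=on(*f(*q),z)-on(*f(*p),z);print(1e3*np.linalg.norm(e),np.degrees(np.arctan2(e[1],e[0])))
s=r.get_state();print(R.from_quat(s['eef_rot']).as_matrix().round(3).tolist(),s['q'].round(3),s['tool_pos'])
E
```

```text
ring (299.0, 188.5, 3.201662063598633, [297, 186, 5, 6, 9]) [ 0.53274135 -0.09955339  0.152     ]
cap top (237.0, 190.23077392578125, 8.470372200012207, [229, 182, 17, 17, 197]) [0.54081517 0.11052929 0.022     ]
disk [0.53934156 0.10963037 0.051     ]
plate [0.5399248  0.11008116] 0.030584153720851652
16.74672423914601 -71.37712084606407
18.595696628841416 -71.71773571140564
[[0.914, 0.405, 0.003], [0.405, -0.914, 0.0], [0.002, 0.001, -1.0]] [-0.205  0.707 -0.13   1.867  0.157  0.575 -1.59 ] [0.54171834 0.10968347 0.22207973]
```

{"fn": "play_rows", "kwargs": {
  "translation": [
    [-0.002, -0.001, 0.02],
    [0, 0, 0.02],
    [0, 0, 0.02],
    [0, 0, 0.02],
    [0, 0, 0.02],
    [0, 0, 0.015],
    [0, 0, 0.01],
    [0, 0, 0.005],
    [0, 0, 0],
    [0, 0, 0]
  ],
  "delta_rot": [
    [0, 0, 9],
    [0, 0, 9],
    [0, 0, 9],
    [0, 0, 8.5],
    [0, 0, 0],
    [0, 0, 0],
    [0, 0, 0],
    [0, 0, 0],
    [0, 0, 0],
    [0, 0, 0]
  ],
  "grip": [1, 1, 1, 1, 1, 1, 1, 1, 1, 1]
}}

```text
clock: 5.42
tool_pos: [0.5389, 0.1106, 0.0912]
eef_rot: [0.995, -0.1, 0.0, -0.0]
contact_force: [0.4, 0.1, -0.3]
opening: 0.996
finger_force: 0.0
```

```bash
python3 - <<'E'
from h import *
s=r.get_state();M=R.from_quat(s['eef_rot']).as_matrix();print(s['tool_pos'],s['q'].round(3),M.round(3).tolist(),np.degrees(np.arctan2(M[1,0],M[0,0])),s['contact_force'])
E
```

```text
[0.53891367 0.1105842  0.09116866] [-0.299  0.93   0.022  1.929 -0.063  0.282 -1.998] [[0.98, -0.2, 0.001], [-0.2, -0.98, 0.0], [0.001, -0.0, -1.0]] -11.50919545659435 [ 0.43475584  0.10101798 -0.31155945]
```

{"fn": "play_rows", "kwargs": {
  "translation": [
    [0, 0, 0],
    [0, 0, 0],
    [0, 0, 0],
    [0, 0, 0],
    [0, 0, 0],
    [0, 0, 0],
    [0, 0, 0],
    [0, 0, 0]
  ],
  "delta_rot": [
    [0, 0, 0],
    [0, 0, 0],
    [0, 0, 0],
    [0, 0, 0],
    [0, 0, 0],
    [0, 0, 0],
    [0, 0, 0],
    [0, 0, 0]
  ],
  "grip": [-1, -1, -1, -1, -1, -1, -1, -1],
  "squeeze": 40
}}

```text
clock: 6.42
tool_pos: [0.5386, 0.1105, 0.0907]
eef_rot: [0.995, -0.1, -0.0, 0.0]
contact_force: [0.1, -0.3, -0.4]
opening: 0.338
finger_force: 40.0
```

{"fn": "play_rows", "kwargs": {
  "translation": [
    [0, 0, -0.01],
    [0, 0, -0.03],
    [0, 0, -0.04],
    [0, 0, -0.04],
    [0, 0, -0.04],
    [0, 0, -0.04],
    [0, 0, -0.02],
    [0.022, 0.023, 0],
    [0.022, 0.023, 0],
    [0.022, 0.024, 0],
    [0.022, 0.024, 0],
    [0.022, 0.023, 0],
    [0.021, 0.023, 0],
    [0, 0, 0],
    [0, 0, 0],
    [0, 0, 0]
  ],
  "delta_rot": [
    [0, 0, 0],
    [0, 0, 0],
    [0, 0, 8],
    [0, 0, 8],
    [0, 0, 8],
    [0, 0, 8],
    [0, 0, 7.5],
    [0, 0, 0],
    [0, 0, 0],
    [0, 0, 0],
    [0, 0, 0],
    [0, 0, 0],
    [0, 0, 0],
    [0, 0, 0],
    [0, 0, 0],
    [0, 0, 0]
  ],
  "grip": [-1, -1, -1, -1, -1, -1, -1, -1, -1, -1, -1, -1, -1, -1, -1, -1]
}}

```text
clock: 8.43
tool_pos: [0.5124, -0.0778, 0.3107]
eef_rot: [0.903, -0.429, -0.0, -0.0]
contact_force: [0.0, -0.4, -2.1]
opening: 0.334
finger_force: 40.0
```

```bash
python3 - <<'E'
from h import *
s=r.get_state();M=R.from_quat(s['eef_rot']).as_matrix();print(s['tool_pos'],s['q'].round(3),np.degrees(np.arctan2(M[1,0],M[0,0])),s['contact_force'].round(2),s['moment'].round(3),s['opening'])
im=r.snapshot("wrist");cv2.imwrite("pics/w3.png",im)
np.save("w3_cal.npy",dict(r.get_calibration("wrist")),allow_pickle=True)
print(proj("wrist",[.5436,-.1179,.16]))
o=cv2.resize(im,None,fx=1.5,fy=1.5,interpolation=cv2.INTER_CUBIC);cv2.imwrite("pics/w3c.png",o)
E
```

```text
[ 0.5124006  -0.07778522  0.31073429] [-0.112  0.553  0.278  1.89  -0.219  0.728 -2.167] -50.8639370787626 [ 0.05 -0.44 -2.1 ] [ 0.066 -0.001  0.023] 0.33356621227033917
[254.7625897  134.58472143]
```

View pics/w3c.png

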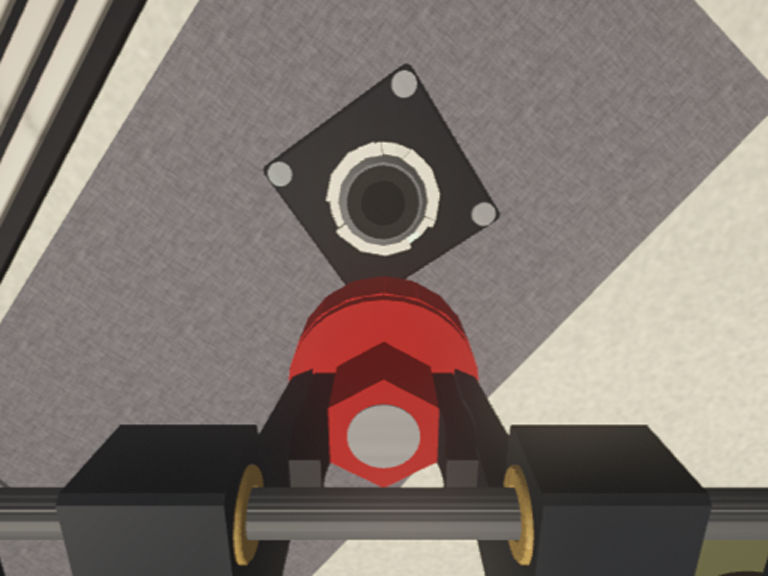

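```bash
cat >> h.py <<'E'
def onc(c,u,v,z):
    p=np.linalg.inv(c['intrinsics'])@[u,v,1];d=R.from_quat(c['rotation']).as_matrix()@[p[0],-p[1],-p[2]]
    return np.array(c['eye'])+d*(z-c['eye'][2])/d[2]
def ell(c,mask,z,win):
    m=np.zeros(mask.shape,np.uint8);x0,x1,y0,y1=win;m[y0:y1,x0:x1]=mask[y0:y1,x0:x1]
    cs=max(cv2.findContours(m,0,1)[0],key=cv2.contourArea)
    P=np.array([onc(c,u,v,z)[:2] for u,v in cs[:,0]]);A=np.c_[2*P,np.ones(len(P))]
    s=np.linalg.lstsq(A,(P**2).sum(1),rcond=None)[0];return s[:2],np.sqrt(s[2]+s[:2]@s[:2])
E
python3 - <<'E'
from h import *
for n,w in(("w1",(251,296,160,204)),("w3",(229,283,107,163))):
    c=np.load(n+"_cal.npy",allow_pickle=True).item();a=cv2.imread(f"pics/{n}.png").max(2)
    for t in(75,85):print(n,t,ell(c,(a<t).astype(np.uint8),.16,w))
s=r.get_state();T=R.from_quat(s['eef_rot'])
h=cv2.cvtColor(cv2.imread("pics/w3.png"),cv2.COLOR_BGR2HSV);m=((h[...,1]<60)&(h[...,2]>110)).astype(np.uint8)
zc=s['tool_pos'][2]-.0907+.051
p,rad=ell(c,m,zc,(228,284,266,315));print("disk",p,rad,T.inv().apply([*p,zc]-s['tool_pos']),"neck w3 in tool",T.inv().apply([.5436,-.1179,.16]-s['tool_pos']))
E
```

```text
w1 75 (array([ 0.54322742, -0.11796481]), np.float64(0.015917208228681475))
w1 85 (array([ 0.54303818, -0.1183749 ]), np.float64(0.016246465617602287))
w3 75 (array([ 0.54342901, -0.11770641]), np.float64(0.01576415743792008))
w3 85 (array([ 0.54335466, -0.11776792]), np.float64(0.01592996221026707))
disk [ 0.51216569 -0.07974064] 0.009775936521400349 [0.00127795 0.00133928 0.03969878] neck w3 in tool [0.05077542 0.00107991 0.15068985]
```

{"fn": "play_rows", "kwargs": {
  "translation": [
    [0.025, 0.001, 0],
    [0.0255, 0.001, 0],
    [0, 0, 0],
    [0, 0, 0],
    [0, 0, 0],
    [0, 0, 0],
    [0, 0, 0],
    [0, 0, 0],
    [0, 0, 0],
    [0, 0, 0],
    [0, 0, 0],
    [0, 0, 0],
    [0, 0, 0],
    [0, 0, 0],
    [0, 0, 0],
    [0, 0, 0],
    [0, 0, 0]
  ],
  "delta_rot": [
    [0, 0, 0],
    [0, 0, 0],
    [0, 0, -10],
    [0, 0, -10],
    [0, 0, -10],
    [0, 0, -10],
    [0, 0, -10],
    [0, 0, -10],
    [0, 0, -10],
    [0, 0, -10],
    [0, 0, -10],
    [0, 0, -10],
    [0, 0, -10],
    [0, 0, -10],
    [0, 0, 0],
    [0, 0, 0],
    [0, 0, 0]
  ],
  "grip": [-1, -1, -1, -1, -1, -1, -1, -1, -1, -1, -1, -1, -1, -1, -1, -1, -1]
}}

```text
clock: 10.6
tool_pos: [0.5425, -0.1196, 0.3107]
eef_rot: [0.824, 0.566, -0.0, 0.0]
contact_force: [0.4, -0.5, -0.7]
opening: 0.337
finger_force: 40.0
```

```bash
cat > st.py <<'E'
from h import *
s=r.get_state();M=R.from_quat(s['eef_rot']).as_matrix()
C=np.array([.5425,-.1187])
print("t %.2f"%s['clock'],"pos",s['tool_pos'].round(4),"capz below rim %.1f"%(1e3*(.157-s['tool_pos'][2]+.0907)),"yaw %.1f"%np.degrees(np.arctan2(M[1,0],M[0,0])),"zaxis",M[:,2].round(3),"q",s['q'].round(2),"F",s['contact_force'].round(1),"M",s['moment'].round(3),"open %.3f"%s['opening'])
print("tool err",(M[:2,:2].T@(C-s['tool_pos'][:2])*1e3).round(1))
E
python3 st.py
```

```text
t 10.60 pos [ 0.5425 -0.1196  0.3107] capz below rim -63.0 yaw 68.9 zaxis [ 0. -0. -1.] q [ 0.35  0.6  -0.35  1.76  0.27  0.83 -0.5 ] F [ 0.4 -0.5 -0.7] M [ 0.01  -0.082 -0.027] open 0.337
tool err [ 0.8 -0.3]
```

{"fn": "play_rows", "kwargs": {
  "translation": [
    [0.0008, 0, 0.02],
    [0, 0, 0.02],
    [0, 0, 0.016],
    [0, 0, 0.004],
    [0, 0, 0.002],
    [0, 0, 0.002],
    [0, 0, 0.001],
    [0, 0, 0],
    [0, 0, 0]
  ],
  "delta_rot": [
    [0, 0, 0],
    [0, 0, 0],
    [0, 0, 0],
    [0, 0, 0],
    [0, 0, 0],
    [0, 0, 0],
    [0, 0, 0],
    [0, 0, 0],
    [0, 0, 0]
  ],
  "grip": [-1, -1, -1, -1, -1, -1, -1, -1, -1]
}}

```text
clock: 11.72
tool_pos: [0.5428, -0.1191, 0.2459]
eef_rot: [0.824, 0.566, 0.0, 0.0]
contact_force: [0.1, -1.2, -1.8]
opening: 0.337
finger_force: 40.0
```

```bash
python3 st.py
```

```text
t 11.72 pos [ 0.5428 -0.1191  0.2459] capz below rim 1.8 yaw 69.0 zaxis [ 0. -0. -1.] q [ 0.32  0.69 -0.32  1.83  0.32  0.67 -0.55] F [ 0.1 -1.2 -1.8] M [-0.004 -0.013  0.023] open 0.337
tool err [ 0.3 -0.4]
```

No contact yet at 1.8 mm below the rim; on slowly.

{"fn": "play_rows", "kwargs": {
  "translation": [
    [0, 0, 0.001],
    [0, 0, 0.001],
    [0, 0, 0.001],
    [0, 0, 0.001],
    [0, 0, 0]
  ],
  "delta_rot": [
    [0, 0, 0],
    [0, 0, 0],
    [0, 0, 0],
    [0, 0, 0],
    [0, 0, 0]
  ],
  "grip": [-1, -1, -1, -1, -1]
}}

```text
clock: 12.35
tool_pos: [0.5428, -0.119, 0.2417]
eef_rot: [0.824, 0.566, 0.0, 0.0]
contact_force: [0.5, 1.0, -0.8]
opening: 0.336
finger_force: 40.0
```

```bash
python3 st.py
```

```text
t 12.35 pos [ 0.5428 -0.119   0.2417] capz below rim 6.0 yaw 69.0 zaxis [ 0.  0. -1.] q [ 0.32  0.69 -0.31  1.83  0.32  0.66 -0.55] F [ 0.5  1.  -0.8] M [ 0.088 -0.226 -0.017] open 0.336
tool err [ 0.2 -0.4]
```

{"fn": "play_rows", "kwargs": {
  "translation": [
    [0, 0, 0.0005],
    [0, 0, 0.0005],
    [0, 0, 0.0005],
    [0, 0, 0]
  ],
  "delta_rot": [
    [0, 0, 0],
    [0, 0, 0],
    [0, 0, 0],
    [0, 0, 0]
  ],
  "grip": [-1, -1, -1, -1]
}}

```text
clock: 12.85
tool_pos: [0.5429, -0.119, 0.2402]
eef_rot: [0.824, 0.566, 0.0, 0.0]
contact_force: [0.7, 1.4, -1.2]
opening: 0.339
finger_force: 40.0
```

```bash
python3 st.py
```

```text
t 12.85 pos [ 0.5429 -0.119   0.2402] capz below rim 7.5 yaw 69.0 zaxis [ 0. -0. -1.] q [ 0.32  0.69 -0.31  1.84  0.33  0.66 -0.55] F [ 0.7  1.4 -1.2] M [ 0.09  -0.295 -0.043] open 0.339
tool err [ 0.2 -0.5]
```

{"fn": "play_rows", "kwargs": {
  "translation": [
    [0, 0, 0.0005],
    [0, 0, 0.0005],
    [0, 0, 0]
  ],
  "delta_rot": [
    [0, 0, 0],
    [0, 0, 0],
    [0, 0, 0]
  ],
  "grip": [-1, -1, -1]
}}

```text
clock: 13.22
tool_pos: [0.5429, -0.119, 0.2401]
eef_rot: [0.824, 0.566, 0.0, 0.0]
contact_force: [-0.9, 1.6, 6.2]
opening: 0.334
finger_force: 40.0
```

```bash
python3 st.py
```

```text
t 13.22 pos [ 0.5429 -0.119   0.2401] capz below rim 7.6 yaw 69.0 zaxis [ 0.001 -0.    -1.   ] q [ 0.32  0.69 -0.31  1.84  0.33  0.66 -0.55] F [-0.9  1.6  6.2] M [ 0.153  0.204 -0.023] open 0.334
tool err [ 0.1 -0.4]
```

{"fn": "play_rows", "kwargs": {
  "translation": [
    [0, 0, 0],
    [0, 0, 0],
    [0, 0, 0],
    [0, 0, 0]
  ],
  "delta_rot": [
    [0, 0, -3],
    [0, 0, -3],
    [0, 0, -2],
    [0, 0, 0]
  ],
  "grip": [-1, -1, -1, -1]
}}

```text
clock: 13.72
tool_pos: [0.5432, -0.1194, 0.2398]
eef_rot: [0.783, 0.623, 0.0, 0.001]
contact_force: [-0.2, 0.0, 5.9]
opening: 0.335
finger_force: 40.0
```

```bash
python3 st.py
```

```text
t 13.72 pos [ 0.5432 -0.1194  0.2398] capz below rim 7.9 yaw 77.0 zaxis [ 0.002 -0.001 -1.   ] q [ 0.34  0.7  -0.35  1.83  0.37  0.67 -0.45] F [-0.2  0.   5.9] M [-0.092 -0.161 -0.019] open 0.335
tool err [ 0.5 -0.9]
```

{"fn": "play_rows", "kwargs": {
  "translation": [
    [0, 0, 0],
    [0, 0, 0],
    [0, 0, 0]
  ],
  "delta_rot": [
    [0, 0, -2],
    [0, 0, -2],
    [0, 0, 0]
  ],
  "grip": [-1, -1, -1]
}}

```text
clock: 14.1
tool_pos: [0.5434, -0.1194, 0.2393]
eef_rot: [0.76, 0.649, 0.001, 0.001]
contact_force: [2.5, -0.5, 0.9]
opening: 0.333
finger_force: 40.0
```

```bash
python3 st.py
```

```text
t 14.10 pos [ 0.5434 -0.1194  0.2393] capz below rim 8.4 yaw 81.0 zaxis [ 0.002 -0.    -1.   ] q [ 0.35  0.7  -0.37  1.83  0.39  0.67 -0.4 ] F [ 2.5 -0.5  0.9] M [-0.336 -0.686 -0.051] open 0.333
tool err [ 0.5 -1. ]
```

{"fn": "play_rows", "kwargs": {
  "translation": [
    [0, 0, 0],
    [0, 0, 0],
    [0, 0, 0]
  ],
  "delta_rot": [
    [0, 0, -2],
    [0, 0, -2],
    [0, 0, 0]
  ],
  "grip": [-1, -1, -1]
}}

```text
clock: 14.48
tool_pos: [0.5434, -0.1191, 0.2391]
eef_rot: [0.737, 0.676, 0.001, 0.0]
contact_force: [5.5, -0.9, -1.5]
opening: 0.331
finger_force: 40.0
```

```bash
python3 st.py
```

```text
t 14.47 pos [ 0.5434 -0.1191  0.2391] capz below rim 8.6 yaw 85.0 zaxis [ 0.001  0.    -1.   ] q [ 0.37  0.71 -0.39  1.83  0.4   0.68 -0.35] F [ 5.5 -0.9 -1.5] M [-0.261 -1.263 -0.045] open 0.331
tool err [ 0.3 -0.9]
```

{"fn": "play_rows", "kwargs": {
  "translation": [
    [0, 0.0006, 0.0005],
    [0, 0, 0.001],
    [0, 0, 0.001],
    [0, 0, 0]
  ],
  "delta_rot": [
    [0, 0, 0],
    [0, 0, 0],
    [0, 0, 0],
    [0, 0, 0]
  ],
  "grip": [-1, -1, -1, -1]
}}

```text
clock: 14.98
tool_pos: [0.5436, -0.1189, 0.2368]
eef_rot: [0.737, 0.676, 0.0, 0.0]
contact_force: [4.9, -0.0, 0.1]
opening: 0.335
finger_force: 40.0
```

```bash
python3 st.py
```

```text
t 14.97 pos [ 0.5436 -0.1189  0.2368] capz below rim 10.9 yaw 85.0 zaxis [ 0.001  0.    -1.   ] q [ 0.36  0.71 -0.39  1.83  0.41  0.68 -0.35] F [ 4.9 -0.   0.1] M [-0.062 -1.229 -0.035] open 0.335
tool err [ 0.1 -1.1]
```

{"fn": "play_rows", "kwargs": {
  "translation": [
    [0, 0.0007, 0.001],
    [0, 0, 0.001],
    [0, 0, 0.001],
    [0, 0, 0.001],
    [0, 0, 0]
  ],
  "delta_rot": [
    [0, 0, 0],
    [0, 0, 0],
    [0, 0, 0],
    [0, 0, 0],
    [0, 0, 0]
  ],
  "grip": [-1, -1, -1, -1, -1]
}}

```text
clock: 15.6
tool_pos: [0.5438, -0.1191, 0.2325]
eef_rot: [0.737, 0.676, -0.0, -0.0]
contact_force: [3.5, 1.1, -0.8]
opening: 0.342
finger_force: 40.0
```

```bash
python3 st.py
```

```text
t 15.60 pos [ 0.5438 -0.1191  0.2325] capz below rim 15.2 yaw 85.0 zaxis [-0.001  0.    -1.   ] q [ 0.36  0.72 -0.39  1.84  0.41  0.67 -0.35] F [ 3.5  1.1 -0.8] M [ 0.189 -0.896 -0.019] open 0.342
tool err [ 0.3 -1.3]
```

{"fn": "play_rows", "kwargs": {
  "translation": [
    [0, 0.0004, 0.0005],
    [0, 0, 0.0005],
    [0, 0, 0.0005],
    [0, 0, 0]
  ],
  "delta_rot": [
    [0, 0, 0],
    [0, 0, 0],
    [0, 0, 0],
    [0, 0, 0]
  ],
  "grip": [-1, -1, -1, -1]
}}

```text
clock: 16.1
tool_pos: [0.544, -0.1192, 0.2316]
eef_rot: [0.737, 0.676, -0.0, -0.0]
contact_force: [0.3, 2.0, 5.9]
opening: 0.334
finger_force: 40.0
```

```bash
python3 st.py
```

```text
t 16.10 pos [ 0.544  -0.1192  0.2316] capz below rim 16.1 yaw 85.0 zaxis [-0.001 -0.    -1.   ] q [ 0.36  0.72 -0.39  1.84  0.41  0.67 -0.35] F [0.3 2.  5.9] M [ 0.279 -0.275  0.066] open 0.334
tool err [ 0.3 -1.5]
```

{"fn": "play_rows", "kwargs": {
  "translation": [
    [0, 0, 0],
    [0, 0, 0.0003],
    [0, 0, 0.0003],
    [0, 0, 0.0003],
    [0, 0, 0]
  ],
  "delta_rot": [
    [0, 0, 4],
    [0, 0, 4],
    [0, 0, 4],
    [0, 0, 4],
    [0, 0, 0]
  ],
  "grip": [-1, -1, -1, -1, -1]
}}

```text
clock: 16.73
tool_pos: [0.5436, -0.1193, 0.2307]
eef_rot: [0.824, 0.566, -0.001, -0.0]
contact_force: [-0.3, -0.1, 5.5]
opening: 0.334
finger_force: 40.0
```

```bash
python3 st.py
```

```text
t 16.73 pos [ 0.5436 -0.1193  0.2307] capz below rim 17.0 yaw 68.9 zaxis [-0.002 -0.001 -1.   ] q [ 0.31  0.71 -0.3   1.84  0.33  0.64 -0.56] F [-0.3 -0.1  5.5] M [ 0.18  -0.113 -0.113] open 0.334
tool err [ 0.2 -1.3]
```

{"fn": "play_rows", "kwargs": {
  "translation": [
    [0, 0, 0.0002],
    [0, 0, 0.0003],
    [0, 0, 0.0003],
    [0, 0, 0]
  ],
  "delta_rot": [
    [0, 0, 4],
    [0, 0, 4],
    [0, 0, 4],
    [0, 0, 0]
  ],
  "grip": [-1, -1, -1, -1]
}}

```text
clock: 17.23
tool_pos: [0.5436, -0.1194, 0.23]
eef_rot: [0.879, 0.477, -0.001, -0.0]
contact_force: [-0.7, 0.8, 6.5]
opening: 0.337
finger_force: 40.0
```

```bash
python3 st.py
```

```text
t 17.23 pos [ 0.5436 -0.1194  0.23  ] capz below rim 17.7 yaw 56.9 zaxis [-0.002 -0.001 -1.   ] q [ 0.28  0.71 -0.24  1.84  0.27  0.63 -0.71] F [-0.7  0.8  6.5] M [ 0.117 -0.021 -0.063] open 0.337
tool err [ 0.  -1.3]
```

{"fn": "play_rows", "kwargs": {
  "translation": [
    [0, 0, 0.0003],
    [0, 0, 0.0003],
    [0, 0, 0]
  ],
  "delta_rot": [
    [0, 0, 4],
    [0, 0, 4],
    [0, 0, 0]
  ],
  "grip": [-1, -1, -1]
}}

```text
clock: 17.6
tool_pos: [0.5436, -0.1193, 0.2297]
eef_rot: [0.91, 0.414, -0.001, -0.0]
contact_force: [-0.3, 0.7, 9.0]
opening: 0.335
finger_force: 40.0
```

```bash
python3 st.py
```

```text
t 17.60 pos [ 0.5436 -0.1193  0.2297] capz below rim 18.0 yaw 48.9 zaxis [-0.002 -0.001 -1.   ] q [ 0.25  0.7  -0.2   1.84  0.23  0.62 -0.81] F [-0.3  0.7  9. ] M [ 0.264  0.146 -0.075] open 0.335
tool err [-0.2 -1.2]
```

{"fn": "play_rows", "kwargs": {
  "translation": [
    [0, 0, 0.0003],
    [0, 0, 0.0003],
    [0, 0, 0.0002],
    [0, 0, 0]
  ],
  "delta_rot": [
    [0, 0, 4],
    [0, 0, 4],
    [0, 0, 4],
    [0, 0, 0]
  ],
  "grip": [-1, -1, -1, -1]
}}

```text
clock: 18.1
tool_pos: [0.5435, -0.1191, 0.2294]
eef_rot: [0.948, 0.317, -0.001, -0.0]
contact_force: [-2.3, 1.4, 12.7]
opening: 0.332
finger_force: 40.0
```

```bash
python3 st.py
```

```text
t 18.10 pos [ 0.5435 -0.1191  0.2294] capz below rim 18.3 yaw 36.9 zaxis [-0.002 -0.    -1.   ] q [ 0.22  0.7  -0.14  1.85  0.16  0.61 -0.95] F [-2.3  1.4 12.7] M [ 0.31   0.456 -0.097] open 0.332
tool err [-0.5 -0.9]
```

{"fn": "play_rows", "kwargs": {
  "translation": [
    [0.0002, -0.0002, 0],
    [0, 0, 0.0001],
    [0, 0, 0.0001],
    [0, 0, 0]
  ],
  "delta_rot": [
    [0, 0, 4],
    [0, 0, 4],
    [0, 0, 2],
    [0, 0, 0]
  ],
  "grip": [-1, -1, -1, -1]
}}

```text
clock: 18.6
tool_pos: [0.5435, -0.1187, 0.2291]
eef_rot: [0.972, 0.233, -0.001, -0.0]
contact_force: [-2.0, 1.5, 13.6]
opening: 0.333
finger_force: 40.0
```

```bash
python3 st.py
```

```text
t 18.60 pos [ 0.5435 -0.1187  0.2291] capz below rim 18.6 yaw 27.0 zaxis [-0.002 -0.    -1.   ] q [ 0.19  0.7  -0.09  1.85  0.11  0.6  -1.07] F [-2.   1.5 13.6] M [0.36  0.432 0.073] open 0.333
tool err [-0.8 -0.5]
```

{"fn": "play_rows", "kwargs": {
  "translation": [
    [0, 0, 0],
    [0, 0, 0],
    [0, 0, 0]
  ],
  "delta_rot": [
    [0, 0, 4],
    [0, 0, 3],
    [0, 0, 0]
  ],
  "grip": [-1, -1, -1]
}}

```text
clock: 18.98
tool_pos: [0.5433, -0.1186, 0.2287]
eef_rot: [0.985, 0.174, -0.001, -0.0]
contact_force: [-2.1, 1.5, 10.6]
opening: 0.339
finger_force: 40.0
```

```bash
python3 st.py
```

```text
t 18.98 pos [ 0.5433 -0.1186  0.2287] capz below rim 19.0 yaw 20.0 zaxis [-0.002  0.    -1.   ] q [ 0.17  0.7  -0.06  1.85  0.07  0.6  -1.16] F [-2.1  1.5 10.6] M [0.366 0.344 0.151] open 0.339
tool err [-0.7 -0.2]
```

{"fn": "play_rows", "kwargs": {
  "translation": [
    [0, 0, -0.0006],
    [0, 0, -0.0006],
    [0, 0, 0]
  ],
  "delta_rot": [
    [0, 0, 0],
    [0, 0, 0],
    [0, 0, 0]
  ],
  "grip": [-1, -1, -1]
}}

```text
clock: 19.35
tool_pos: [0.5433, -0.1186, 0.2288]
eef_rot: [0.985, 0.174, -0.001, -0.001]
contact_force: [-1.7, 1.3, 3.4]
opening: 0.335
finger_force: 40.0
```

```bash
python3 st.py
```

```text
t 19.35 pos [ 0.5433 -0.1186  0.2288] capz below rim 18.9 yaw 20.0 zaxis [-0.003  0.001 -1.   ] q [ 0.17  0.7  -0.06  1.85  0.07  0.6  -1.16] F [-1.7  1.3  3.4] M [0.486 0.438 0.108] open 0.335
tool err [-0.8 -0.2]
```

{"fn": "play_rows", "kwargs": {
  "translation": [
    [0, 0, 0],
    [0, 0, -0.0003],
    [0, 0, -0.0002],
    [0, 0, 0]
  ],
  "delta_rot": [
    [0, 0, 2],
    [0, 0, 1],
    [0, 0, 0],
    [0, 0, 0]
  ],
  "grip": [-1, -1, -1, -1]
}}

```text
clock: 19.85
tool_pos: [0.5433, -0.1186, 0.2288]
eef_rot: [0.989, 0.148, -0.002, -0.001]
contact_force: [-5.0, 3.7, -4.7]
opening: 0.336
finger_force: 40.1
```

```bash
python3 st.py
```

```text
t 19.85 pos [ 0.5433 -0.1186  0.2288] capz below rim 18.9 yaw 17.0 zaxis [-0.003  0.001 -1.   ] q [ 0.16  0.7  -0.05  1.85  0.05  0.6  -1.19] F [-5.   3.7 -4.7] M [0.703 0.796 0.313] open 0.336
tool err [-0.8 -0.1]
```

{"fn": "play_rows", "kwargs": {
  "translation": [
    [0, 0, 0.0006],
    [0, 0, 0],
    [0, 0, 0]
  ],
  "delta_rot": [
    [0, 0, 1],
    [0, 0, 0],
    [0, 0, 0]
  ],
  "grip": [-1, -1, -1]
}}

```text
clock: 20.23
tool_pos: [0.5433, -0.1185, 0.2287]
eef_rot: [0.99, 0.139, -0.001, -0.001]
contact_force: [-5.3, 2.7, -0.8]
opening: 0.337
finger_force: 40.1
```

```bash
python3 st.py
```

```text
t 20.23 pos [ 0.5433 -0.1185  0.2287] capz below rim 19.0 yaw 16.0 zaxis [-0.003  0.001 -1.   ] q [ 0.16  0.7  -0.04  1.85  0.05  0.59 -1.2 ] F [-5.3  2.7 -0.8] M [0.771 1.035 0.351] open 0.337
tool err [-0.8 -0.1]
```

{"fn": "play_rows", "kwargs": {
  "translation": [
    [0, 0, 0],
    [0, 0, 0],
    [0, 0, 0],
    [0, 0, 0],
    [0, 0, 0],
    [0, 0, -0.01],
    [0, 0, -0.03],
    [0, 0, -0.03],
    [0, 0, -0.03],
    [-0.03, 0, -0.01],
    [0, 0, 0],
    [0, 0, 0]
  ],
  "delta_rot": [
    [0, 0, 0],
    [0, 0, 0],
    [0, 0, 0],
    [0, 0, 0],
    [0, 0, 0],
    [0, 0, 0],
    [0, 0, 0],
    [0, 0, 0],
    [0, 0, 0],
    [0, 0, 0],
    [0, 0, 0],
    [0, 0, 0]
  ],
  "grip": [0.5, 0.5, 0.5, 0.5, 0.5, 0.5, 0.5, 0.5, 0.5, 0.5, 0.5, 0.5]
}}

```text
clock: 21.72
tool_pos: [0.5162, -0.1269, 0.3392]
eef_rot: [0.99, 0.139, 0.001, -0.0]
contact_force: [-0.2, 0.1, 1.0]
opening: 0.749
finger_force: 0.0
```

```bash
python3 st.py; python3 - <<'E'
from h import *
im=r.snapshot("wrist");cv2.imwrite("pics/w4.png",im)
c=r.get_calibration("wrist");h=cv2.cvtColor(im,cv2.COLOR_BGR2HSV);m=((h[...,1]<60)&(h[...,2]>110)).astype(np.uint8)
zc=.157-.019+.051;u,v=map(int,proj("wrist",[.5433,-.1179,zc]));print(u,v)
for dz in(-.003,0,.003):print(ell(c,m,zc+dz,(u-22,u+22,v-22,v+22)))
E
```

```text
t 21.73 pos [ 0.5162 -0.1269  0.3392] capz below rim -91.5 yaw 16.0 zaxis [ 0.001  0.    -1.   ] q [ 0.18  0.52 -0.05  1.81  0.03  0.82 -1.17] F [-0.2  0.1  1. ] M [ 0.027 -0.005  0.036] open 0.749
tool err [27.6 -0.7]
253 165
(array([ 0.54296794, -0.11833864]), np.float64(0.009641564964887474))
(array([ 0.54361655, -0.11816086]), np.float64(0.009518350342157315))
(array([ 0.54426515, -0.11798308]), np.float64(0.009395135719433088))
```

View pics/w4.png

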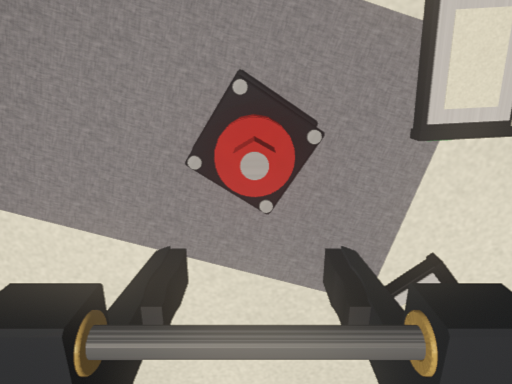

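The picture shows the cap upright and centred on the neck, its disc at (255,165) against (253,165) predicted. The gripper is clear of it.

```bash
python3 -c "
from plant import r
print(r.finish_job())"
```

```text
the job is handed in; nothing more can be done
None
```

The red cap is on the reservoir neck: I turned it back about 16° until the thread dropped, then screwed it clockwise about 69° to about 19.0 mm below the rim (peak torque reading about 0.35 N m, slightly above the stated 0.3), let go, and handed in at 21.8 s.

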